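# Take up the play in a preload fixture with shims and hold it closed

## Task

The sprung preload fixture has one yellow shim plate in its channel and too much play. Stand further shim plates from the steel tray in the channel beside it, one at a time, and feel after each one by pushing the red paddle home to its stop: add only until the stack is squeezed against the sprung anvil with the ram fully home (one or two plates are needed, it differs). Finish while holding the paddle pushed fully home against the tight stack, with unused plates left in the tray and the oil bottle left alone.

Things in the scene. Friction and masses are not known exactly. Their poses are not given: they have to be found in the camera images.
- fixture: Fixed fixture; grey base 190 x 100 x 12 mm, x -75 to +115 mm of its origin, which lies on the table under the centreline, below the retracted jaw's face. x: along the channel, away from the robot; jaw face at x = 0 retracted, 26 mm home. Far end: sprung steel anvil, 32 mm high, face at x = 36 to 54 mm (differs), yields up to 16.5 mm, 1 N/mm, no preload; blue block behind it.
- slot (a point): Point on the channel floor (12 mm above the table), on the centreline, 11.5 mm ahead of the retracted jaw face: middle of the free space where the next plate is set down, with the same yaw as the fixture. The channel is 56 mm wide between two aluminium rails 18 mm high (at y = +-28 mm). With the ram retracted there is always room here for a wanted plate.
- ram: Ram with red paddle, slides 26 mm along the fixture's x to a hard stop (home); origin as the fixture's when retracted. Return spring: 1.2 N retracted, 2.2 N home; slides back when let go. Jaw 14 mm thick, 50 wide, top 44 mm above the table. As it nears home, under 2.5 N beyond the return spring means add a plate, over 4 N means tight; either is right between. With one too many it cannot get home.
- paddle (a point): Middle of the paddle's rear face, where to push towards +x: 57 mm behind the jaw face, 72 mm above the table. Paddle 12 mm thick (x), 34 mm wide, from 17 to 87 mm above the table; a bar 26 mm wide, up to 31 mm above the table, joins it to the jaw. In the fixture's frame this point is at x = -57 mm retracted, -31 mm home.
- shim_first: Yellow shim plate already standing in the channel by the anvil, near face at least 22 mm ahead of the retracted jaw. Shaped like the spare ones; origin at the centre of its underside.
- tray: Fixed steel parts tray, 145 x 210 mm, rim 24 mm high, inside about 118 x 184 mm, floor 2 mm above the table; origin under its centre, its long side along its y.
- shim_a: Spare yellow shim plate standing upright in the tray: 12 mm thick (its x), 50 mm wide (its y), 32 mm high, with a black grip tab on top, 7 mm thick, 24 mm wide (y), from 32 to 61 mm above its underside: pinch the tab across its 24 mm. Origin: centre of its underside. Aluminium, about 0.05 kg, varies.
- shim_b: Spare yellow shim plate standing upright in the tray: 12 mm thick (its x), 50 mm wide (its y), 32 mm high, with a black grip tab on top, 7 mm thick, 24 mm wide (y), from 32 to 61 mm above its underside: pinch the tab across its 24 mm. Origin: centre of its underside. Aluminium, about 0.05 kg, varies.
- shim_c: Spare yellow shim plate standing upright in the tray: 12 mm thick (its x), 50 mm wide (its y), 32 mm high, with a black grip tab on top, 7 mm thick, 24 mm wide (y), from 32 to 61 mm above its underside: pinch the tab across its 24 mm. Origin: centre of its underside. Aluminium, about 0.05 kg, varies.
- oiler: Oil bottle with a red spout, standing, 46 x 45 x 134 mm; origin under its centre. Leave alone.

How it is judged:
By the outcome, as a careful person would: the job done as asked, in the order asked, and still so for the second after the job is handed in, while the arm keeps its last pose, push and grip.
It also fails if it takes over 72 s, if anything falls off the work surface, if the arm or the gripper's body presses on something with over 40 N, if the wrist force passes 120 N, or if a joint passes its speed limit or range.

## Robot

A 6-joint arm with a two-finger parallel gripper is mounted at the origin on a cart in front of the work surface, level with it; the furniture and walls round the work are solid. World frame = base frame: x ahead of the robot, y to its left, z up, the work surface at z = 0. Lengths are in m, angles in rad, forces in N, time in s.
With the tool pointing down it reaches from about 0.375 to 0.9 m from the base axis. Payload 3.1 kg.
Tool frame: the origin (TCP) lies on the centre line of the jaws, within the pads' length; the fingertips stand 11 mm ahead of it and the grasp point (between the pads) lies 8 mm behind it; x points along the fingers, y is the direction in which the jaws open and shut, and the axes are right-handed (so a half turn about x gives the same grasp; the last joint's range is limited). The gripper opens to 87 mm and grips with 3 to 60 N. Pads are 19 mm wide; open, the fingers measure 117 mm over their backs; the gripper's body (75 mm by 190 mm) begins 51 mm behind the grasp point.
Start: joints at [-1.331, 0.527, 1.433, -0, 1.181, -0.178], TCP at [0.254, -0.571, 0.234] pointing down, gripper open.
Joint ranges: [-3.08, 3.08], [-0.75, 2.2], [0.22, 2.44], [-1.43, 4.57], [0, 2.65], [-2.85, 2.85]. Speed limits (rad/s): [2.79, 2.79, 3.14, 3.14, 3.14, 3.14].

## Interface

Orientations are given as a unit quaternion [x, y, z, w].
In Python, from rig import robot, camera, camera_info gives the robot as it stands.
- The arm moves only by the shell command python3 -m inch 'ROWS' [FORCE]. ROWS is JSON, a list that holds one entry, the list of rows, each a list of 5 numbers: the shift along the tool's x, y, z in cm, then the turn about the tool's x in rad, then the opening, from 0 (shut) to 1 (fully open). A call has 1 to 8 rows; each row shifts and turns the pose as measured when the row begins, along the tool's axes as they then stand; what a row does not reach is not made up. A row lasts 1/12 s, in which the tool goes at most 41.7 mm and 7.16 degrees, less where a joint would pass 70% of its speed; a pose out of reach is approached as far as the arm can. A call with a gripper value outside its range is refused whole. The fingers move at their own pace and stop on an object; FORCE is the grip in N (left out, the last holds). Time passes only in rows, so rows that do not move let the fingers close. It gives the time, the measured TCP pose, the force and the opening at its end, in the units of the state.
- robot.get_obs(): the state, without advancing time (a new reading comes with each control period).
- camera(name): name is "scene" or "top" or "wrist"; returns the picture (420x560x3 uint8, red, green, blue); there is no depth.
- camera_info(name): a dict with "camera_matrix" (3x3 intrinsics, pixels), "rvec" (rotation vector, rad) and "tvec" (3), from world to camera coordinates, as OpenCV has them. Camera axes: x right, y down, z forward; pixel columns grow to the right and rows downward; lengths in m; the calibration is good to about 2 mm. A picture is of the moment at which its call begins: read the wrist's pose just before it. camera_info takes no time and is no camera call; for the wrist camera it gives the pose at the moment of the call.
- robot.hand_in(): hands the job in, once; it reports no verdict.
The state is a dict: "time": time; "q": joint angles; "joint_velocities": joint speeds; "joint_torque": joint torques, N m; "position": TCP position; "tool_rot": TCP orientation; "ft_force": force on the tool from outside, world axes, zero at the start; "moment": the same for the moment, N m; "grip_width": finger opening in m.
Only numpy, scipy, OpenCV 4.12 (cv2) and the standard library are available. Lean on these libraries where they do the work, as an engineer would, in place of code of your own. Each camera call takes 0.05 s, during which the arm holds its last target. There are 200 camera calls.

## Working session

There is one attempt and no reset: what is moved stays moved. The work goes in short steps, Python scripts to look and compute and a shell command to move; the robot and the scene stay as the last step left them, time stands still between calls to the robot, and variables do not carry over. Pictures are saved under pics/ and viewed, about 8 in all and at most 12, crops included, and the job is handed in when it is done.

```bash
ls; mkdir -p pics; python3 - <<'E'
from rig import robot,camera,camera_info
import cv2,numpy as np
o=robot.get_obs();print(o)
a=camera("scene");b=camera("top")
cv2.imwrite("pics/s0.png",a[:,:,::-1]);cv2.imwrite("pics/t0.png",b[:,:,::-1])
for n in("scene","top","wrist"):print(n,camera_info(n))
E
```

```text
pics
{'time': 0.0, 'q': array([-1.33047715e+00,  5.28479343e-01,  1.43395935e+00, -3.95671074e-05,
        1.18142297e+00, -1.78479241e-01]), 'joint_velocities': array([-1.32159679e-03, -9.94044654e-04, -6.08415030e-04, -3.23494436e-03,
       -1.19640416e-05,  7.10399985e-04]), 'joint_torque': array([ 9.17746693e-04, -4.40039241e+01, -1.76590562e+01,  6.33442705e-02,
        5.82565984e-02, -1.71708280e-04]), 'position': array([ 0.25401143, -0.57023206,  0.2325454 ]), 'tool_rot': array([-0.69162144, -0.14779444,  0.6916969 , -0.14619157]), 'ft_force': array([-0.29027841,  0.53566563, -0.12991653]), 'moment': array([ 0.04152478, -0.00290595, -0.01683653]), 'grip_width': 0.08696334026131453}
scene {'camera_matrix': array([[391.93609439,   0.        , 282.83147958],
       [  0.        , 391.93609439, 205.03963245],
       [  0.        ,   0.        ,   1.        ]]), 'rvec': array([ 0.85577914, -2.43020566,  1.22254175]), 'tvec': array([0.50582184, 0.26187817, 0.65883725])}
top {'camera_matrix': array([[437.25525782,   0.        , 281.43856263],
       [  0.        , 437.25525782, 211.929403  ],
       [  0.        ,   0.        ,   1.        ]]), 'rvec': array([ 2.14222661, -2.13418   ,  0.17481138]), 'tvec': array([0.06551496, 0.59144478, 0.84036658])}
wrist {'camera_matrix': array([[353.66615723,   0.        , 281.8947222 ],
       [  0.        , 353.66615723, 203.49261364],
       [  0.        ,   0.        ,   1.        ]]), 'rvec': array([-2.45228042,  1.59169941,  0.20656108]), 'tvec': array([-0.62443115, -0.03131627,  0.39076061])}
```

View pics/s0.png

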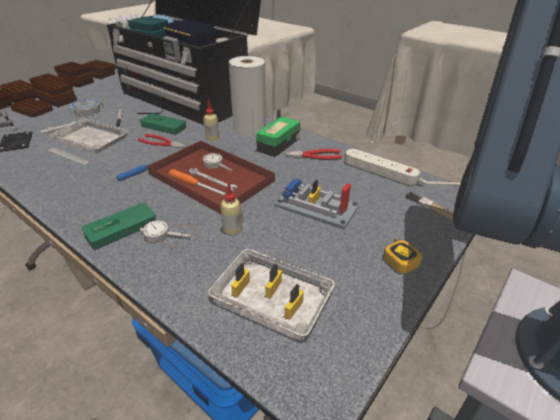

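View pics/t0.png

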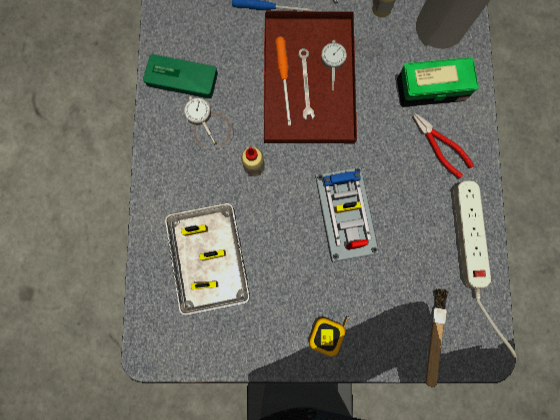

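The scene view shows the tray with three plates standing in it at (240,280), (273,282) and (294,302), and the fixture at (318,200) with its red paddle on the robot side. The top view shows the tray centred at (207,258), tabs at (194,229), (213,254) and (204,285), and the fixture from its blue block (341,180) to the paddle (357,243).

```bash
cat > h.py <<'E'
from rig import robot,camera,camera_info
import cv2,numpy as np
from scipy.spatial.transform import Rotation as R
def ray(ci,uv):
    M=cv2.Rodrigues(np.array(ci["rvec"]))[0];t=np.array(ci["tvec"])
    d=M.T@np.linalg.solve(ci["camera_matrix"],[uv[0],uv[1],1.]);return -M.T@t,d
def plane(ci,uv,z):
    c,d=ray(ci,uv);return c+d*(z-c[2])/d[2]
def tri(*cu):
    A=np.zeros((3,3));b=np.zeros(3);L=[]
    for ci,uv in cu:
        c,d=ray(ci,uv);d=d/np.linalg.norm(d);P=np.eye(3)-np.outer(d,d);A+=P;b+=P@c;L.append((P,c))
    x=np.linalg.solve(A,b);return x,[round(float(np.linalg.norm(P@(x-c)))*1e3,1) for P,c in L]
def proj(ci,p):
    return cv2.projectPoints(np.array(p,float).reshape(-1,3),np.array(ci["rvec"]),np.array(ci["tvec"]),ci["camera_matrix"],None)[0].reshape(-1,2)
def state():
    o=robot.get_obs();r=R.from_quat(o["tool_rot"]).as_matrix()
    print("t",round(o["time"],2),"p",o["position"].round(4),"x",r[:,0].round(3),"y",r[:,1].round(3),"F",o["ft_force"].round(1),"w",round(o["grip_width"],4),"q",o["q"].round(2));return o,r
def shift(p):  # cm in tool axes to reach p
    o,r=state();d=r.T@(np.array(p)-o["position"])*100;print("shift cm",d.round(2));return d
def turn(yaw): # turn about tool x so that tool y lies along yaw (mod pi)
    o,r=state();v=r.T@np.array([np.cos(yaw),np.sin(yaw),0]);a=np.arctan2(v[2],v[1]);a=(a+np.pi/2)%np.pi-np.pi/2;print("turn rad",a.round(3));return a
E
python3 - <<'E'
from h import *
s,t=camera_info("scene"),camera_info("top")
for n,us,ut in [("A",(240,270),(194,229)),("B",(273,271),(213,254)),("C",(294,292),(204,285)),("first",(314,186),(348,206)),("pad",(346,187),(357,243))]:
    print(n,*tri((s,us),(t,ut)))
print(plane(t,(207,258),.0),plane(t,(341,180),.05),plane(t,(357,243),.087))
o,r=state()
ci=camera_info("wrist");c,d=ray(ci,(280,210));print("wristcam",c,d, r.T@(c-o["position"]), r.T@d)
E
```

```text
A [0.55626221 0.24421636 0.05000012] [1.1, 1.1]
B [0.50653643 0.20490941 0.04805121] [1.3, 1.3]
C [0.44478402 0.22066105 0.04729842] [0.6, 0.6]
first [ 0.60146931 -0.06516871  0.06330448] [0.3, 0.3]
pad [ 0.52350657 -0.07807417  0.08731101] [1.6, 1.6]
[0.50009895 0.22398876 0.        ] [ 0.65764624 -0.05416466  0.05      ] [ 0.52497958 -0.07738689  0.087     ]
t 0.1 p [ 0.254  -0.5704  0.2327] x [-0.001  0.002 -1.   ] y [ 0.407 -0.914 -0.002] F [ 0.2 -0.1  0.1] w 0.087 q [-1.33  0.53  1.43 -0.    1.18 -0.18]
wristcam [ 0.31631579 -0.54396181  0.38423781] [-0.24868947 -0.10169339 -0.9634206 ] [-0.15155978  0.00093149 -0.06769413] [ 0.9633519  -0.00636651  0.26884909]
```

```bash
python3 -m inch '[[[0,0,0,0.12,1],[0,0,0,0.12,1]]]'; python3 -c "
from h import *
turn(0.18+np.pi/2);shift([.62,-.065,.235])"
```

```text
time: 0.27
position: [0.2538, -0.5695, 0.2315]
tool_rot: [-0.704, -0.062, 0.705, -0.059]
ft_force: [0.4, -0.0, -0.0]
grip_width: 0.0869
t 0.27 p [ 0.2538 -0.5695  0.2315] x [-0.001  0.004 -1.   ] y [ 0.17  -0.985 -0.005] F [ 0.4 -0.  -0. ] w 0.0869 q [-1.33  0.53  1.44 -0.    1.18  0.07]
turn rad -0.009
t 0.27 p [ 0.2538 -0.5695  0.2315] x [-0.001  0.004 -1.   ] y [ 0.17  -0.985 -0.005] F [ 0.4 -0.  -0. ] w 0.0869 q [-1.33  0.53  1.44 -0.    1.18  0.07]
shift cm [ -0.17 -43.47 -44.68]
```

```bash
python3 -m inch '[[[0,-2.9,-2.9,0,1],[0,-2.9,-2.9,0,1],[0,-2.9,-2.9,0,1],[0,-2.9,-2.9,0,1],[0,-2.9,-2.9,0,1],[0,-2.9,-2.9,0,1],[0,-2.9,-2.9,0,1],[0,-2.9,-2.9,0,1]]]'; python3 -c "
from h import *
shift([.62,-.065,.235])"
```

```text
time: 0.93
position: [0.4433, -0.3042, 0.2273]
tool_rot: [-0.704, -0.054, 0.707, -0.051]
ft_force: [-0.3, -0.5, -0.0]
grip_width: 0.0869
t 0.93 p [ 0.4433 -0.3042  0.2273] x [-0.005  0.003 -1.   ] y [ 0.149 -0.989 -0.004] F [-0.3 -0.5 -0. ] w 0.0869 q [-0.81  0.42  1.65 -0.    1.07  0.61]
shift cm [ -0.78 -21.03 -21.03]
```

```bash
python3 -m inch '[[[-0.3,-2.9,-2.9,0,1],[-0.3,-2.9,-2.9,0,1],[-0.2,-2.9,-2.9,0,1],[0,-2.9,-2.9,0,1],[0,-2.9,-2.9,0,1],[0,-2.9,-2.9,0,1],[0,-2.9,-2.9,0,1],[0,0,0,0,1]]]'; python3 - <<'E'
from h import *
import pickle
o,r=state();ci=camera_info("wrist");im=camera("wrist")
cv2.imwrite("pics/w1.png",im[:,:,::-1]);pickle.dump(ci,open("w1.pkl","wb"))
E
```

```text
time: 1.6
position: [0.616, -0.0605, 0.2327]
tool_rot: [-0.703, -0.058, 0.707, -0.052]
ft_force: [0.1, -1.7, -0.5]
grip_width: 0.0866
t 1.6 p [ 0.616  -0.0605  0.2327] x [-0.007  0.009 -1.   ] y [ 0.155 -0.988 -0.01 ] F [ 0.1 -1.7 -0.5] w 0.0866 q [-0.28  0.52  1.44  0.01  1.18  1.13]
```

View pics/w1.png

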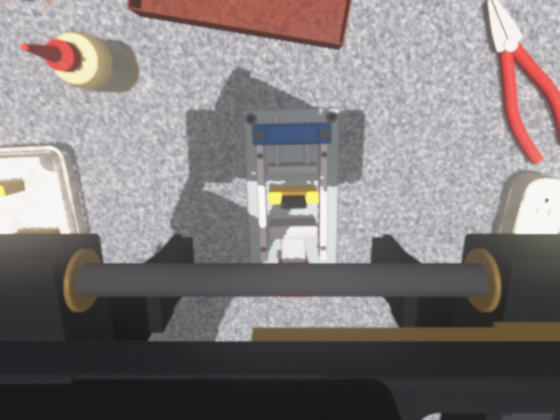

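The wrist view shows the fixture: blue block (291,133), shim_first with its tab (293,199), jaw near (293,240). The gripper hides the paddle below row 260.

```bash
python3 -m inch '[[[0,0,2.5,0,1],[0,0,2.5,0,1],[0,0,2.5,0,1],[0,0,0,0,1],[0,0,0,0,1]]]'; python3 - <<'E'
from h import *
import pickle
o,r=state();ci=camera_info("wrist");im=camera("wrist")
pickle.dump(ci,open("w2.pkl","wb"));cv2.imwrite("pics/w2.png",im[:,:,::-1])
a=cv2.imread("pics/w1.png")[95:265,220:360];b=im[:,:,::-1][15:265,220:360]
f=lambda x:cv2.resize(x,None,fx=2.8,fy=2.8 if 0 else 2.3,interpolation=3)
f=lambda x:cv2.resize(x,None,fx=2.3,fy=2.3,interpolation=3)
A,B=f(a),f(b);A=cv2.copyMakeBorder(A,0,B.shape[0]-A.shape[0],0,20,0);cv2.imwrite("pics/c2.png",np.hstack([A,B]));print(A.shape)
E
```

```text
time: 2.07
position: [0.534, -0.076, 0.2299]
tool_rot: [-0.699, -0.058, 0.711, -0.053]
ft_force: [0.4, -0.1, 0.8]
grip_width: 0.0869
t 2.07 p [ 0.534  -0.076   0.2299] x [-0.017  0.006 -1.   ] y [ 0.157 -0.988 -0.009] F [ 0.4 -0.1  0.8] w 0.0869 q [-0.35  0.42  1.64 -0.    1.1   1.06]
(575, 342, 3)
```

View pics/c2.png

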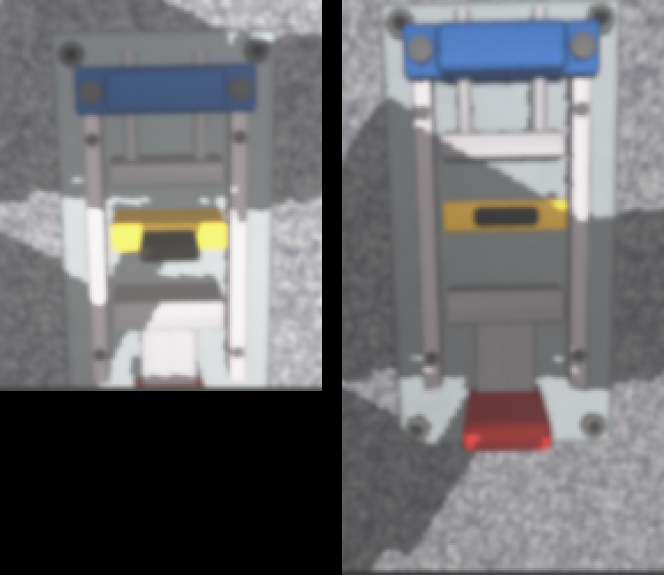

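Crop of both wrist views, second on the right: paddle top rear edge (466–550,448), jaw front top edge (446–564,290), base rear corners (401,440) and (608,440). Plate first is at (506,216). The channel runs almost straight up the picture.

```bash
python3 - <<'E'
from h import *
import pickle
from scipy.optimize import least_squares
w1,w2=[pickle.load(open(f"w{i}.pkl","rb")) for i in(1,2)]
W2=lambda x,y:(220+(x-342)/2.3,15+y/2.3); W1=lambda x,y:(220+x/2.3,95+y/2.3)
D=[(w2,(-57,17,87),W2(466,448)),(w2,(-57,-17,87),W2(550,448)),(w2,(0,25,44),W2(446,290)),(w2,(0,-25,44),W2(564,290)),
(w2,(-75,50,12),W2(401,440)),(w2,(-75,-50,12),W2(608,440)),(w1,(115,50,12),W1(60,35)),(w1,(115,-50,12),W1(270,33))]
def F(p):
    c,s=np.cos(p[2]),np.sin(p[2]);o=[]
    for ci,(x,y,z),uv in D:
        P=[p[0]+(c*x-s*y)/1e3,p[1]+(s*x+c*y)/1e3,z/1e3];o+=list(proj(ci,P)[0]-uv)
    return np.array(o)
r=least_squares(F,[.58,-.065,.17],loss="soft_l1");p=r.x;print("fixture",p);print(F(p).reshape(-1,2).round(1).tolist())
# heights from two views: tab top front corners of shim_first, far/near; plate top corners
for a,b in [((172,260),(506,224)),((143,233),(475,216)),((112,211),(443,203)),((227,209),(568,203)),((112,294),(446,290)),((75,68),(404,24)),((255,68),(600,24))]:
    X,e=tri((w1,W1(*a)),(w2,W2(*b)));c,s=np.cos(p[2]),np.sin(p[2]);d=X[:2]-p[:2];print(X.round(4),e,"fix mm",((c*d[0]+s*d[1])*1e3).round(1),((-s*d[0]+c*d[1])*1e3).round(1))
f=lambda x,y:p[:2]+[np.cos(p[2])*x-np.sin(p[2])*y,np.sin(p[2])*x+np.cos(p[2])*y]
print("slot",f(.0115,0),"paddle",f(-.057,0))
# view tray: turn none
shift([.54,.225,.235])
E
```

```text
fixture [ 0.57371415 -0.07738633  0.1663732 ]
[[-1.7, 1.9], [1.0, 1.7], [-0.8, -0.6], [1.1, -1.0], [-1.1, 1.5], [1.2, 1.0], [-3.2, -2.0], [4.0, -2.2]]
[ 0.5994 -0.0736  0.0718] [0.6, 0.6] fix mm 25.9 -0.5
[ 0.6    -0.0614  0.037 ] [0.7, 0.7] fix mm 28.6 11.4
[ 0.6029 -0.0463  0.0155] [0.6, 0.6] fix mm 34.0 25.8
[ 0.6114 -0.0996  0.0109] [0.2, 0.2] fix mm 33.5 -28.2
[ 0.5676 -0.0529  0.0291] [0.1, 0.1] fix mm -1.9 25.2
[ 0.6657 -0.0231  0.0392] [0.2, 0.2] fix mm 99.7 38.3
[ 0.6773 -0.0969  0.0391] [0.0, 0.0] fix mm 99.0 -36.4
slot [ 0.58505536 -0.07548185] paddle [ 0.51750121 -0.08682592]
t 2.12 p [ 0.5337 -0.0759  0.2297] x [-0.018  0.006 -1.   ] y [ 0.157 -0.988 -0.009] F [-0.9 -0.2 -0. ] w 0.0872 q [-0.35  0.42  1.64 -0.    1.1   1.06]
shift cm [ -0.35 -29.62  -5.35]
```

```bash
python3 - <<'E'
from h import *
p=np.array([.5737,-.0774,.1664]);c,s=np.cos(p[2]),np.sin(p[2])
w=lambda x,y,z:[p[0]+(c*x-s*y)/1e3,p[1]+(s*x+c*y)/1e3,z/1e3]
out=[]
for n,f,(x0,y0,x1,y1) in (("top","t0",(290,150,400,275)),("scene","s0",(265,165,375,230))):
    ci=camera_info(n);im=cv2.imread(f"pics/{f}.png")[y0:y1,x0:x1];k=3.6;im=cv2.resize(im,None,fx=k,fy=k,interpolation=3)
    for L in [[(-75,50,12),(-75,-50,12),(115,-50,12),(115,50,12)],[(-57,17,87),(-57,-17,87),(-45,-17,87),(-45,17,87)],[(0,25,44),(0,-25,44),(-14,-25,44),(-14,25,44)]]:
        q=((proj(ci,[w(*a) for a in L])-[x0,y0])*k).astype(int);cv2.polylines(im,[q],True,(0,255,0),1)
    out.append(im)
h=max(i.shape[0] for i in out);cv2.imwrite("pics/ov.png",np.hstack([cv2.copyMakeBorder(i,0,h-i.shape[0],0,4,0) for i in out]))
E
```

```text
(no output)
```

View pics/ov.png

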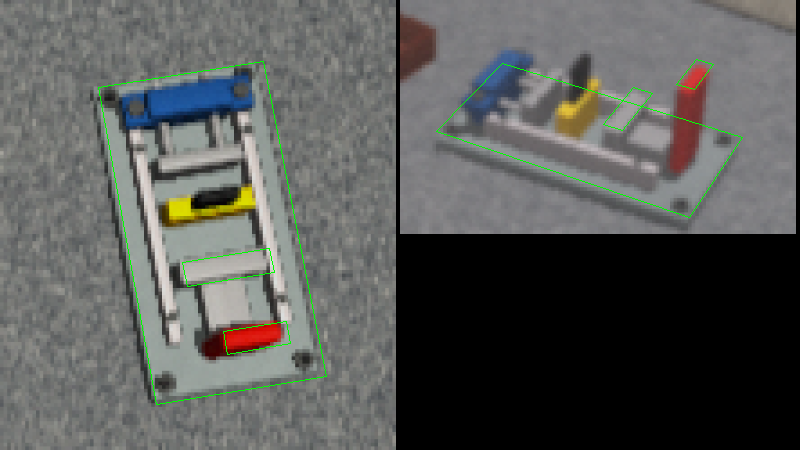

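```bash
python3 -m inch '[[[-0.1,-3.7,-0.6,0,1],[-0.1,-3.7,-0.6,0,1],[-0.1,-3.7,-0.6,0,1],[0,-3.7,-0.6,0,1],[0,-3.7,-0.6,0,1],[0,-3.7,-0.6,0,1],[0,-3.7,-0.6,0,1],[0,-3,-0.6,0,1]]]'; python3 -m inch '[[[0,0,0,0,1],[0,0,0,0,1]]]'; python3 - <<'E'
from h import *
import pickle
o,r=state();print(o["joint_velocities"].round(3));ci=camera_info("wrist");im=camera("wrist")
pickle.dump(ci,open("w3.pkl","wb"));cv2.imwrite("pics/w3.png",im[:,:,::-1])
shift([.54,.225,.235])
E
```

```text
time: 2.78
position: [0.5484, 0.2165, 0.2342]
tool_rot: [-0.703, -0.049, 0.708, -0.047]
ft_force: [-0.2, -0.5, 0.3]
grip_width: 0.0872
time: 2.95
position: [0.5501, 0.2232, 0.2341]
tool_rot: [-0.704, -0.053, 0.707, -0.049]
ft_force: [-0.3, -0.3, 0.1]
grip_width: 0.0869
t 2.95 p [0.5501 0.2232 0.2341] x [-0.005  0.005 -1.   ] y [ 0.143 -0.99  -0.005] F [-0.3 -0.3  0.1] w 0.0869 q [0.19 0.49 1.51 0.01 1.15 1.62]
[ 0.049  0.023 -0.039  0.03  -0.005  0.012]
t 3.0 p [0.5502 0.2231 0.2341] x [-0.004  0.006 -1.   ] y [ 0.142 -0.99  -0.006] F [-0.3  1.3 -0.2] w 0.0872 q [0.19 0.49 1.51 0.01 1.15 1.62]
shift cm [-0.08 -0.34  0.98]
```

View pics/w3.png

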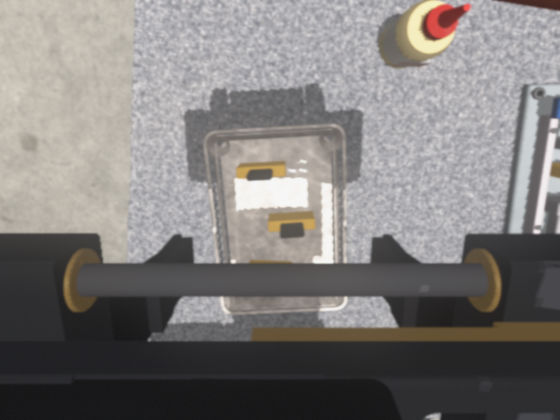

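The overlay matches within about 2 mm: the drawn jaw and paddle lie about 3 crop px right of the true ones in the top view. In w3, plates A (261,172) and B (291,224) are visible and C is hidden, so I'll take a second tray view further back.

```bash
python3 -m inch '[[[0,0,2.5,0,1],[0,0,2.5,0,1],[0,0,2.5,0,1],[0,0,0,0,1],[0,0,0,0,1]]]'; python3 - <<'E'
from h import *
import pickle
o,r=state();ci=camera_info("wrist");im=camera("wrist")
pickle.dump(ci,open("w4.pkl","wb"));cv2.imwrite("pics/w4.png",im[:,:,::-1])
a=cv2.imread("pics/w3.png")[140:260,220:340];b=im[:,:,::-1][30:230,215:345];c=cv2.imread("pics/t0.png")[200:300,165:245]
f=lambda x,k:cv2.resize(x,None,fx=k,fy=k,interpolation=3)
L=[f(a,2.5),f(b,2.5),f(c,2)];h=max(i.shape[0] for i in L)
cv2.imwrite("pics/c4.png",np.hstack([cv2.copyMakeBorder(i,0,h-i.shape[0],0,0,0) for i in L]));print([i.shape for i in L])
E
```

```text
time: 3.42
position: [0.4765, 0.2059, 0.2332]
tool_rot: [-0.704, -0.049, 0.707, -0.046]
ft_force: [1.6, -0.0, 0.2]
grip_width: 0.087
t 3.42 p [0.4765 0.2059 0.2332] x [-0.003  0.004 -1.   ] y [ 0.135 -0.991 -0.004] F [ 1.6 -0.   0.2] w 0.087 q [0.19 0.39 1.7  0.   1.06 1.62]
[(300, 300, 3), (500, 325, 3), (200, 160, 3)]
```

View pics/c4.png

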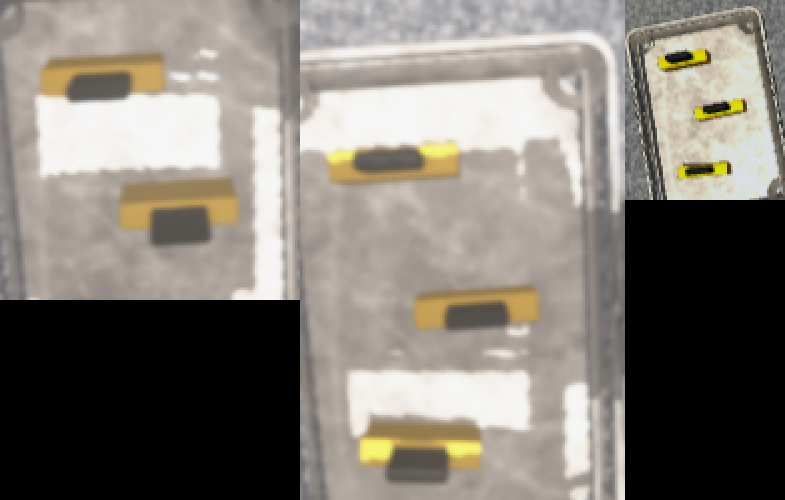

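The crop shows all three plates upright. Tab-top near-edge centres: A (99,99) in w3 and (388,170) in w4, B (181,243) and (477,327), C (417,481) in w4 only.

```bash
python3 - <<'E'
from h import *
import pickle
w3,w4=[pickle.load(open(f"w{i}.pkl","rb")) for i in(3,4)]
W3=lambda x,y:(220+x/2.5,140+y/2.5); W4=lambda x,y:(215+(x-300)/2.5,30+y/2.5)
print("A",*tri((w3,W3(99,99)),(w4,W4(388,170))));print("B",*tri((w3,W3(181,243)),(w4,W4(477,327))))
print("A ctr pl",plane(w3,W3(99,99),.063),plane(w4,W4(388,170),.063),"B",plane(w3,W3(181,243),.063),plane(w4,W4(477,327),.063))
print("C",plane(w4,W4(417,481),.063))
def yaw(ci,a,b,z):
    d=plane(ci,a,z)-plane(ci,b,z);return round(float(np.arctan2(-d[0],d[1])),3),round(float(np.hypot(*d[:2]))*1e3,1)
for n,ci,a,b in [("A4b",w4,W4(330,183),W4(458,179)),("A4t",w4,W4(330,153),W4(458,144)),("A3b",w3,W3(42,94),W3(163,90)),("A3t",w3,W3(42,61),W3(163,55)),("B4b",w4,W4(416,330),W4(537,319)),("B4t",w4,W4(416,295),W4(537,287)),("B3b",w3,W3(121,230),W3(238,220)),("C4b",w4,W4(361,466),W4(481,467))]:print(n,yaw(ci,a,b,.034))
# rely on top view too
t=camera_info("top")
for n,u in (("A",(165+(678-625)/2,200+58/2)),("B",(165+(716-625)/2,200+108/2)),("C",(165+(704-625)/2,200+170/2))):print("top",n,plane(t,u,.06))
for u,v in (((660,63),(709,56)),((696,114),(745,104)),((679,173),(729,167))):print("topyaw",yaw(t,(165+(u[0]-625)/2,200+u[1]/2),(165+(v[0]-625)/2,200+v[1]/2),.034))
E
```

```text
A [0.5512982  0.24504432 0.05247734] [0.2, 0.2]
B [0.50034477 0.20564105 0.05874911] [0.2, 0.2]
A ctr pl [0.55336761 0.2447812  0.063     ] [0.55112526 0.24386587 0.063     ] B [0.50183364 0.20616013 0.063     ] [0.50096579 0.2055556  0.063     ]
C [0.43954893 0.22013435 0.063     ]
A4b (0.165, 48.9)
A4t (0.202, 48.6)
A3b (0.179, 48.9)
A3t (0.195, 48.4)
B4b (0.227, 48.2)
B4t (0.201, 47.7)
B3b (0.236, 49.2)
C4b (0.128, 49.7)
top A [0.55409099 0.24653184 0.06      ]
top B [0.50463226 0.2072825  0.06      ]
top C [0.44432834 0.21718588 0.06      ]
topyaw (0.147, 50.5)
topyaw (0.206, 50.5)
topyaw (0.122, 50.4)
```

```bash
python3 -c "
from h import *
turn(0.175+np.pi/2);shift([.555,.245,.08])"
```

```text
t 3.47 p [0.4761 0.2058 0.233 ] x [-0.005  0.003 -1.   ] y [ 0.135 -0.991 -0.004] F [-0.3 -0.5 -0.4] w 0.0871 q [0.19 0.39 1.7  0.   1.06 1.62]
turn rad -0.04
t 3.47 p [0.4761 0.2058 0.233 ] x [-0.005  0.003 -1.   ] y [ 0.135 -0.991 -0.004] F [-0.3 -0.5 -0.4] w 0.0871 q [0.19 0.39 1.7  0.   1.06 1.62]
shift cm [15.27 -2.77 -8.41]
```

```bash
python3 -m inch '[[[0,-0.9,-2.8,-0.04,0.55],[0,-0.9,-2.8,0,0.55],[0,-0.9,-2.8,0,0.55],[3.5,0,0,0,0.55],[3.5,0,0,0,0.55],[3.5,0,0,0,0.55],[3,0,0,0,0.55],[0,0,0,0,0.55]]]'; python3 -c "
from h import *
turn(0.175+np.pi/2);shift([.555,.245,.047])"
```

```text
time: 4.13
position: [0.5748, 0.2427, 0.0965]
tool_rot: [0.711, 0.06, -0.699, 0.056]
ft_force: [0.0, -0.8, -0.7]
grip_width: 0.0493
t 4.13 p [0.5748 0.2427 0.0965] x [ 0.017  0.007 -1.   ] y [ 0.164 -0.986 -0.004] F [ 0.  -0.8 -0.7] w 0.0493 q [0.22 0.69 1.56 0.   0.87 1.62]
turn rad -0.01
t 4.13 p [0.5748 0.2427 0.0965] x [ 0.017  0.007 -1.   ] y [ 0.164 -0.986 -0.004] F [ 0.  -0.8 -0.7] w 0.0493 q [0.22 0.69 1.56 0.   0.87 1.62]
shift cm [ 4.92 -0.53  2.  ]
```

```bash
python3 -m inch '[[[0,-0.3,1.2,-0.01,0.55],[0,-0.2,0.7,0,0.55],[1,0,0,0,0.55],[1,0,0,0,0.55],[0,0,0,0,0.55],[0,0,0,0,0.55]]]'; python3 -c "
from h import *
turn(0.175+np.pi/2);shift([.555,.245,.047])"
```

```text
time: 4.63
position: [0.5628, 0.2428, 0.0773]
tool_rot: [0.714, 0.062, -0.695, 0.058]
ft_force: [0.5, 0.5, 0.1]
grip_width: 0.048
t 4.63 p [0.5628 0.2428 0.0773] x [ 0.025  0.008 -1.   ] y [ 0.169 -0.986 -0.004] F [0.5 0.5 0.1] w 0.048 q [0.22 0.71 1.6  0.   0.8  1.62]
turn rad -0.005
t 4.63 p [0.5628 0.2428 0.0773] x [ 0.025  0.008 -1.   ] y [ 0.169 -0.986 -0.004] F [0.5 0.5 0.1] w 0.048 q [0.22 0.71 1.6  0.   0.8  1.62]
shift cm [ 3.01 -0.33  0.81]
```

```bash
python3 -m inch '[[[0.5,-0.2,0.4,-0.005,0.55],[0.5,-0.1,0.2,0,0.55],[0.8,0,0,0,0.55],[0.6,0,0,0,0.55],[0,0,0,0,0.55],[0,0,0,0,0.55]]]'; python3 -c "
from h import *
turn(0.175+np.pi/2);shift([.555,.245,.047])"
```

```text
time: 5.13
position: [0.5586, 0.2458, 0.0524]
tool_rot: [0.715, 0.064, -0.694, 0.06]
ft_force: [-0.4, -0.7, 0.1]
grip_width: 0.048
t 5.13 p [0.5586 0.2458 0.0524] x [ 0.03   0.009 -1.   ] y [ 0.175 -0.985 -0.004] F [-0.4 -0.7  0.1] w 0.048 q [0.23 0.74 1.62 0.   0.74 1.62]
turn rad 0.001
t 5.13 p [0.5586 0.2458 0.0524] x [ 0.03   0.009 -1.   ] y [ 0.175 -0.985 -0.004] F [-0.4 -0.7  0.1] w 0.048 q [0.23 0.74 1.62 0.   0.74 1.62]
shift cm [0.53 0.01 0.38]
```

Close with 25 N after the last small correction.

```bash
python3 -m inch '[[[0.3,0,0.3,0,0.55],[0.2,0,0.1,0,0.55],[0,0,0,0,0.55]]]'; python3 -m inch '[[[0,0,0,0,0.1],[0,0,0,0,0.1],[0,0,0,0,0.1],[0,0,0,0,0.1],[0,0,0,0,0.1]]]' 25; python3 -c "
from h import *
state()"
```

```text
time: 5.38
position: [0.5545, 0.2451, 0.0466]
tool_rot: [0.715, 0.064, -0.694, 0.06]
ft_force: [-0.0, 0.3, 0.4]
grip_width: 0.0476
time: 5.8
position: [0.5548, 0.2451, 0.0471]
tool_rot: [0.715, 0.064, -0.693, 0.06]
ft_force: [-0.7, -0.1, -0.2]
grip_width: 0.0235
t 5.8 p [0.5548 0.2451 0.0471] x [ 0.031  0.009 -0.999] y [ 0.175 -0.985 -0.004] F [-0.7 -0.1 -0.2] w 0.0235 q [0.23 0.75 1.63 0.   0.72 1.62]
```

```bash
python3 -m inch '[[[-1.5,0,0,0,0.1],[-3,0,0,0,0.1],[-3,0,0,0,0.1],[-3,0,0,0,0.1],[-2,0,0,0,0.1],[0,0,0,0,0.1],[0,0,0,0,0.1]]]'; python3 -c "
from h import *
turn(.166+np.pi/2);shift([.585,-.0747,.14])"
```

```text
time: 6.38
position: [0.5494, 0.2433, 0.175]
tool_rot: [0.713, 0.064, -0.695, 0.06]
ft_force: [-0.8, -0.2, -0.5]
grip_width: 0.0238
t 6.38 p [0.5494 0.2433 0.175 ] x [ 0.025  0.008 -1.   ] y [ 0.175 -0.985 -0.004] F [-0.8 -0.2 -0.5] w 0.0238 q [0.23 0.56 1.57 0.   0.99 1.62]
turn rad 0.009
t 6.38 p [0.5494 0.2433 0.175 ] x [ 0.025  0.008 -1.   ] y [ 0.175 -0.985 -0.004] F [-0.8 -0.2 -0.5] w 0.0238 q [0.23 0.56 1.57 0.   0.99 1.62]
shift cm [ 3.33 31.95  2.14]
```

```bash
python3 -m inch '[[[0,3,0.3,0.005,0.1],[0,3.9,0.3,0.005,0.1],[0,3.9,0.3,0,0.1],[0,3.9,0.3,0,0.1],[0,3.9,0.3,0,0.1],[0,3.9,0.2,0,0.1],[0,3.9,0.2,0,0.1],[0,3,0,0,0.1]]]';python3 -m inch '[[[0.5,1.2,0,0,0.1],[0.5,0,0,0,0.1],[0,0,0,0,0.1],[0,0,0,0,0.1]]]'; python3 -c "
from h import *
turn(.166+np.pi/2);shift([.585,-.0747,.1])"
```

```text
time: 7.05
position: [0.5748, -0.0524, 0.1606]
tool_rot: [0.708, 0.068, -0.701, 0.059]
ft_force: [0.2, 0.1, -0.7]
grip_width: 0.0239
time: 7.38
position: [0.5751, -0.07, 0.1436]
tool_rot: [0.705, 0.065, -0.704, 0.054]
ft_force: [0.2, 0.1, -1.2]
grip_width: 0.0238
t 7.38 p [ 0.5751 -0.07    0.1436] x [ 0.001  0.016 -1.   ] y [ 0.169 -0.986 -0.015] F [ 0.2  0.1 -1.2] w 0.0238 q [-0.32  0.58  1.63  0.02  0.93  1.07]
turn rad 0.003
t 7.38 p [ 0.5751 -0.07    0.1436] x [ 0.001  0.016 -1.   ] y [ 0.169 -0.986 -0.015] F [ 0.2  0.1 -1.2] w 0.0238 q [-0.32  0.58  1.63  0.02  0.93  1.07]
shift cm [ 4.36  0.7  -0.88]
```

```bash
python3 -m inch '[[[1,0.3,-0.4,0.003,0.1],[1,0.2,-0.4,0,0.1],[1,0.1,-0.3,0,0.1],[0.5,0,-0.2,0,0.1],[0,0,0,0,0.1],[0,0,0,0,0.1]]]'; python3 -c "
from h import *
turn(.166+np.pi/2);shift([.585,-.0747,.085])
camera('scene');cv2.imwrite('pics/s1.png',camera('scene')[:,:,::-1])
"
```

```text
time: 7.88
position: [0.5884, -0.065, 0.1029]
tool_rot: [-0.703, -0.069, 0.705, -0.055]
ft_force: [1.1, -0.2, -0.9]
grip_width: 0.0232
t 7.88 p [ 0.5884 -0.065   0.1029] x [-0.004  0.019 -1.   ] y [ 0.175 -0.984 -0.019] F [ 1.1 -0.2 -0.9] w 0.0232 q [-0.31  0.66  1.62  0.02  0.87  1.07]
turn rad 0.01
t 7.88 p [ 0.5884 -0.065   0.1029] x [-0.004  0.019 -1.   ] y [ 0.175 -0.984 -0.019] F [ 1.1 -0.2 -0.9] w 0.0232 q [-0.31  0.66  1.62  0.02  0.87  1.07]
shift cm [1.77 0.93 0.5 ]
```

```bash
python3 -m inch '[[[0,0.5,0.3,0.01,0.1],[0,0.4,0.2,0,0.1],[0,0,0,0,0.1],[0,0,0,0,0.1],[0,0,0,0,0.1]]]'; python3 -c "
from h import *
turn(.166+np.pi/2);shift([.585,-.0747,.085])
"
```

```text
time: 8.4
position: [0.5854, -0.077, 0.1052]
tool_rot: [0.705, 0.064, -0.704, 0.052]
ft_force: [-0.1, -0.3, -0.6]
grip_width: 0.0237
t 8.4 p [ 0.5854 -0.077   0.1052] x [-0.     0.017 -1.   ] y [ 0.163 -0.987 -0.017] F [-0.1 -0.3 -0.6] w 0.0237 q [-0.33  0.65  1.63  0.02  0.87  1.07]
turn rad -0.003
t 8.4 p [ 0.5854 -0.077   0.1052] x [-0.     0.017 -1.   ] y [ 0.163 -0.987 -0.017] F [-0.1 -0.3 -0.6] w 0.0237 q [-0.33  0.65  1.63  0.02  0.87  1.07]
shift cm [ 2.03 -0.2   0.01]
```

```bash
python3 -m inch '[[[0.8,-0.1,0,0,0.1],[0.7,-0.1,0,0,0.1],[0.5,0,0,0,0.1],[0,0,0,0,0.1],[0,0,0,0,0.1]]]'; python3 -c "
from h import *
turn(.166+np.pi/2);shift([.585,-.0747,.057])
cv2.imwrite('pics/s1.png',cv2.resize(camera('scene')[150:240,250:390,::-1],None,fx=4.5,fy=4.5,interpolation=3))
"
```

```text
time: 8.82
position: [0.585, -0.0746, 0.0833]
tool_rot: [0.705, 0.064, -0.704, 0.051]
ft_force: [-0.7, 0.2, -0.5]
grip_width: 0.0237
t 8.82 p [ 0.585  -0.0746  0.0833] x [ 0.     0.017 -1.   ] y [ 0.162 -0.987 -0.017] F [-0.7  0.2 -0.5] w 0.0237 q [-0.32  0.69  1.64  0.02  0.82  1.07]
turn rad -0.003
t 8.82 p [ 0.585  -0.0746  0.0833] x [ 0.     0.017 -1.   ] y [ 0.162 -0.987 -0.017] F [-0.7  0.2 -0.5] w 0.0237 q [-0.32  0.69  1.64  0.02  0.82  1.07]
shift cm [2.63 0.05 0.01]
```

View pics/s1.png

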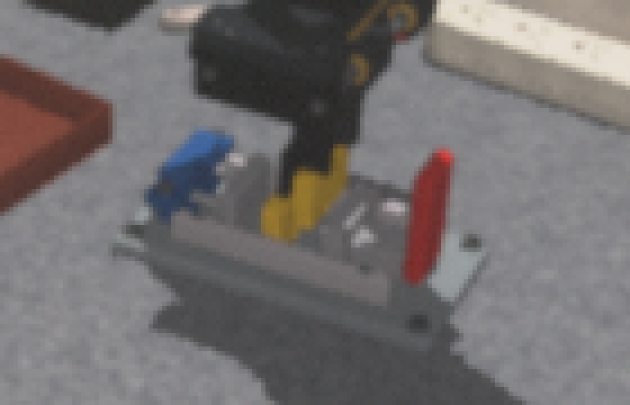

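The held plate hovers between shim_first (280,215) and the jaw (345,230), lined up with the channel. I'll lower it.

```bash
python3 -m inch '[[[0.6,0,0,0,0.1],[0.6,0,0,0,0.1],[0.4,0,0,0,0.1],[0.2,0,0,0,0.1],[0,0,0,0,0.1],[0,0,0,0,0.1]]]'; python3 -c "
from h import *
turn(.166+np.pi/2);shift([.585,-.0747,.057])
"
```

```text
time: 9.37
position: [0.5849, -0.074, 0.063]
tool_rot: [0.705, 0.064, -0.704, 0.051]
ft_force: [-0.3, 0.0, -1.5]
grip_width: 0.0236
t 9.37 p [ 0.5849 -0.074   0.063 ] x [-0.     0.017 -1.   ] y [ 0.163 -0.987 -0.017] F [-0.3  0.  -1.5] w 0.0236 q [-0.32  0.72  1.65  0.02  0.78  1.07]
turn rad -0.003
t 9.37 p [ 0.5849 -0.074   0.063 ] x [-0.     0.017 -1.   ] y [ 0.163 -0.987 -0.017] F [-0.3  0.  -1.5] w 0.0236 q [-0.32  0.72  1.65  0.02  0.78  1.07]
shift cm [0.6  0.08 0.  ]
```

```bash
python3 -m inch '[[[0.3,0.05,0,0,0.1],[0.2,0,0,0,0.1],[0.1,0,0,0,0.1],[0,0,0,0,0.1],[0,0,0,0,0.1]]]'; python3 -c "
from h import *
shift([.585,-.0747,.057])
"
```

```text
time: 9.78
position: [0.5859, -0.0746, 0.0581]
tool_rot: [0.706, 0.064, -0.704, 0.052]
ft_force: [0.5, -0.6, -0.9]
grip_width: 0.0235
t 9.78 p [ 0.5859 -0.0746  0.0581] x [ 0.002  0.017 -1.   ] y [ 0.162 -0.987 -0.016] F [ 0.5 -0.6 -0.9] w 0.0235 q [-0.32  0.73  1.65  0.02  0.77  1.07]
shift cm [0.11 0.   0.09]
```

```bash
python3 -m inch '[[[0.15,0,0.05,0,0.1],[0.1,0,0,0,0.1],[0,0,0,0,0.1],[0,0,0,0,0.1]]]'; python3 -c "
from h import *
shift([.585,-.0747,.057])
"
```

```text
time: 10.12
position: [0.5866, -0.0746, 0.0582]
tool_rot: [0.707, 0.063, -0.702, 0.052]
ft_force: [-0.7, 0.6, -0.7]
grip_width: 0.0238
t 10.12 p [ 0.5866 -0.0746  0.0582] x [ 0.005  0.016 -1.   ] y [ 0.162 -0.987 -0.015] F [-0.7  0.6 -0.7] w 0.0238 q [-0.32  0.73  1.65  0.02  0.77  1.07]
shift cm [ 0.12 -0.01  0.16]
```

Contact: the height stopped at .058. Release and rise.

```bash
python3 -m inch '[[[0,0,0,0,0.5],[0,0,0,0,0.5],[0,0,0,0,0.5],[-1,0,0,0,0.5],[-2,0,0,0,0.5],[-3,0,0,0,0.5],[-2,0,0,0,0.5],[0,0,0,0,0]]]'; python3 -c "
from h import *
f=np.array([.5736,-.0766]);c,s=np.cos(.166),np.sin(.166)
p=f+[c*-.09,s*-.09]
turn(.166+np.pi/2);shift([p[0],p[1],.13])
cv2.imwrite('pics/s2.png',cv2.resize(camera('scene')[150:240,250:390,::-1],None,fx=4.5,fy=4.5,interpolation=3))
"
```

```text
time: 10.78
position: [0.5848, -0.0757, 0.1401]
tool_rot: [0.705, 0.064, -0.704, 0.051]
ft_force: [0.2, 0.0, -1.2]
grip_width: 0.0412
t 10.78 p [ 0.5848 -0.0757  0.1401] x [-0.     0.018 -1.   ] y [ 0.162 -0.987 -0.018] F [ 0.2  0.  -1.2] w 0.0412 q [-0.33  0.6   1.61  0.02  0.94  1.07]
turn rad -0.003
t 10.78 p [ 0.5848 -0.0757  0.1401] x [-0.     0.018 -1.   ] y [ 0.162 -0.987 -0.018] F [ 0.2  0.  -1.2] w 0.0412 q [-0.33  0.6   1.61  0.02  0.94  1.07]
shift cm [ 0.99 -0.05 10.12]
```

View pics/s2.png

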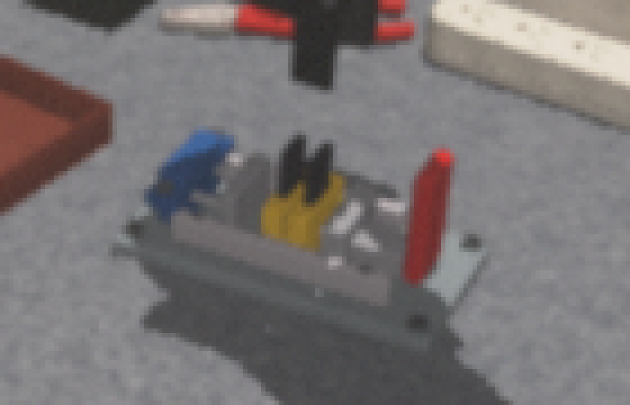

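The new plate stands upright beside shim_first, tabs at (292,160) and (320,170). Next I go behind the paddle with the fingers shut.

```bash
python3 -m inch '[[[0,0,2.5,0,0],[0,0,3.5,0,0],[0,0,3,0,0],[0,0,1.4,0,0],[0,0,0,0,0],[2,0,0,0,0],[2.5,0,0,0,0],[0,0,0,0,0]]]'; cat >> h.py <<'E'
FX=np.array([.5736,-.0766]);FY=.166
def fx():
    o,r=state();d=o["position"][:2]-FX;c,s=np.cos(FY),np.sin(FY)
    f=o["ft_force"];print("fix mm x",((c*d[0]+s*d[1])*1e3).round(1),"y",((-s*d[0]+c*d[1])*1e3).round(1),"Fpush",-(c*f[0]+s*f[1]).round(2));
def at(x,y,z):
    c,s=np.cos(FY),np.sin(FY);return [FX[0]+(c*x-s*y)/1e3,FX[1]+(s*x+c*y)/1e3,z/1e3]
E
python3 -c "
from h import *
fx();turn(FY+np.pi/2);shift(at(-90,0,72))"
```

```text
time: 11.5
position: [0.4788, -0.0912, 0.09]
tool_rot: [0.706, 0.064, -0.704, 0.051]
ft_force: [-0.1, 1.1, 0.3]
grip_width: 0.0006
t 11.5 p [ 0.4788 -0.0912  0.09  ] x [ 0.001  0.019 -1.   ] y [ 0.162 -0.987 -0.018] F [-0.1  1.1  0.3] w 0.0006 q [-0.43  0.59  1.9   0.03  0.67  0.96]
fix mm x -95.9 y 1.2 Fpush -0.07
t 11.5 p [ 0.4788 -0.0912  0.09  ] x [ 0.001  0.019 -1.   ] y [ 0.162 -0.987 -0.018] F [-0.1  1.1  0.3] w 0.0006 q [-0.43  0.59  1.9   0.03  0.67  0.96]
turn rad -0.003
t 11.5 p [ 0.4788 -0.0912  0.09  ] x [ 0.001  0.019 -1.   ] y [ 0.162 -0.987 -0.018] F [-0.1  1.1  0.3] w 0.0006 q [-0.43  0.59  1.9   0.03  0.67  0.96]
shift cm [ 1.8   0.15 -0.58]
```

```bash
python3 -m inch '[[[0.9,0.1,0,0,0],[0.6,0,0,0,0],[0,0,-0.8,0,0],[0,0,-0.8,0,0],[0,0,0,0,0],[0,0,0,0,0]]]'; python3 -c "
from h import *
fx()"; python3 -m inch '[[[0,0,-0.4,0,0],[0,0,-0.4,0,0],[0,0,-0.2,0,0],[0,0,0,0,0]]]'; python3 -c "
from h import *
fx()"
```

```text
time: 12.0
position: [0.5009, -0.0896, 0.0743]
tool_rot: [0.707, 0.064, -0.703, 0.052]
ft_force: [0.2, -0.1, 0.0]
grip_width: 0.0009
t 12.0 p [ 0.5009 -0.0896  0.0743] x [ 0.005  0.018 -1.   ] y [ 0.163 -0.987 -0.017] F [ 0.2 -0.1  0. ] w 0.0009 q [-0.41  0.63  1.85  0.03  0.66  0.98]
fix mm x -73.9 y -0.9 Fpush -0.19
time: 12.33
position: [0.5113, -0.0876, 0.0756]
tool_rot: [0.707, 0.064, -0.703, 0.052]
ft_force: [-1.6, -0.5, -1.2]
grip_width: 0.0002
t 12.33 p [ 0.5113 -0.0876  0.0756] x [ 0.004  0.017 -1.   ] y [ 0.164 -0.986 -0.016] F [-1.6 -0.5 -1.2] w 0.0002 q [-0.4   0.64  1.83  0.03  0.68  0.99]
fix mm x -63.2 y -0.6 Fpush 1.67
```

```bash
cat >> h.py <<'E'
def fa(n=6):
    c,s=np.cos(FY),np.sin(FY);L=[];X=[]
    for _ in range(n):
        o=robot.get_obs();f=o["ft_force"];d=o["position"][:2]-FX;L.append(-(c*f[0]+s*f[1]));X.append((c*d[0]+s*d[1])*1e3);camera("scene")
    print("AVG push",np.mean(L).round(2),"+-",(np.std(L)/n**.5).round(2),"x",np.mean(X).round(2),"end",X[-1].round(2))
E
python3 -m inch '[[[0.05,0,-0.5,0,0],[0.05,0,-0.5,0,0],[0,0,-0.3,0,0],[0,0,-0.1,0,0],[0,0,0,0,0]]]'; python3 -c "
from h import *
fx();fa()"; python3 -m inch '[[[0,0,-0.15,0,0],[0,0,-0.15,0,0],[0,0,-0.1,0,0],[0,0,0,0,0]]]'; python3 -c "
from h import *
fx();fa()"
```

```text
time: 12.75
position: [0.5239, -0.0849, 0.0748]
tool_rot: [0.705, 0.065, -0.705, 0.052]
ft_force: [-2.2, -1.0, 2.1]
grip_width: 0.0006
t 12.75 p [ 0.5239 -0.0849  0.0748] x [-0.001  0.018 -1.   ] y [ 0.165 -0.986 -0.018] F [-2.2 -1.   2.1] w 0.0006 q [-0.38  0.65  1.79  0.02  0.71  1.01]
fix mm x -50.4 y 0.1 Fpush 2.35
AVG push 1.99 +- 0.16 x -50.47 end -50.55
time: 13.38
position: [0.5269, -0.0843, 0.0748]
tool_rot: [-0.704, -0.065, 0.705, -0.052]
ft_force: [-2.9, -1.2, 0.9]
grip_width: 0.0006
t 13.38 p [ 0.5269 -0.0843  0.0748] x [-0.003  0.018 -1.   ] y [ 0.165 -0.986 -0.018] F [-2.9 -1.2  0.9] w 0.0006 q [-0.38  0.65  1.78  0.02  0.71  1.01]
fix mm x -47.4 y 0.1 Fpush 3.09
AVG push 2.04 +- 0.22 x -47.36 end -47.36
```

```bash
python3 -m inch '[[[0,0,-0.2,0,0],[0,0,-0.2,0,0],[0,0,-0.1,0,0],[0,0,0,0,0]]]'; python3 -c "
from h import *
fx();fa()"; python3 -m inch '[[[0,0,-0.12,0,0],[0,0,-0.1,0,0],[0,0,0,0,0]]]'; python3 -c "
from h import *
fx();fa()"
```

```text
time: 14.02
position: [0.5313, -0.0834, 0.0748]
tool_rot: [-0.703, -0.065, 0.706, -0.052]
ft_force: [-2.7, -1.0, 1.6]
grip_width: 0.0007
t 14.02 p [ 0.5313 -0.0834  0.0748] x [-0.005  0.018 -1.   ] y [ 0.165 -0.986 -0.019] F [-2.7 -1.   1.6] w 0.0007 q [-0.37  0.66  1.77  0.02  0.72  1.02]
fix mm x -42.8 y 0.2 Fpush 2.8
AVG push 2.19 +- 0.15 x -42.84 end -42.86
time: 14.57
position: [0.5328, -0.0831, 0.0748]
tool_rot: [-0.703, -0.065, 0.706, -0.052]
ft_force: [-3.2, -2.0, 1.3]
grip_width: 0.0007
t 14.57 p [ 0.5328 -0.0831  0.0748] x [-0.007  0.018 -1.   ] y [ 0.165 -0.986 -0.019] F [-3.2 -2.   1.3] w 0.0007 q [-0.37  0.66  1.77  0.02  0.73  1.02]
fix mm x -41.3 y 0.3 Fpush 3.46
AVG push 3.56 +- 0.18 x -41.34 end -41.35
```

```bash
python3 -m inch '[[[0,0,-0.12,0,0],[0,0,-0.08,0,0],[0,0,0,0,0]]]'; python3 -c "
from h import *
fa()"; python3 -m inch '[[[0,0,-0.15,0,0],[0,0,-0.1,0,0],[0,0,0,0,0]]]'; python3 -c "
from h import *
fa()"
```

```text
time: 15.12
position: [0.5327, -0.0832, 0.0748]
tool_rot: [-0.701, -0.066, 0.708, -0.053]
ft_force: [-2.4, -0.5, 1.2]
grip_width: 0.0005
AVG push 3.16 +- 0.24 x -41.34 end -41.34
time: 15.67
position: [0.5327, -0.083, 0.0746]
tool_rot: [-0.699, -0.066, 0.71, -0.053]
ft_force: [-2.6, -0.9, 1.5]
grip_width: 0.0005
AVG push 3.83 +- 0.24 x -41.37 end -41.35
```

```bash
python3 -m inch '[[[0,0,-0.4,0,0],[0,0,-0.4,0,0]]]'; python3 -c "
from h import *
fx();fa(4)"
```

```text
time: 16.13
position: [0.5328, -0.0821, 0.0741]
tool_rot: [-0.693, -0.068, 0.716, -0.054]
ft_force: [-12.6, -7.8, 7.7]
grip_width: 0.0007
t 16.13 p [ 0.5328 -0.0821  0.0741] x [-0.035  0.017 -0.999] y [ 0.172 -0.985 -0.023] F [-12.6  -7.8   7.7] w 0.0007 q [-0.36  0.67  1.75  0.01  0.77  1.03]
fix mm x -41.1 y 1.3 Fpush 13.68
AVG push 13.57 +- 0.38 x -41.16 end -41.18
```

Hard stop confirmed at x = -41.3. 1.5 mm short of it the push was only 2.2 N (return spring alone), so the stack isn't tight and another plate is needed. Back off and fetch B.

```bash
python3 -m inch '[[[0,0,0.8,0,0],[0,0,1.5,0,0],[0,0,2,0,0],[-2,0,1,0,0],[-3,0,0,0,0.5],[-2.5,0,0,0,0.55],[0,0,0,0,0.55],[0,0,0,0,0.55]]]'; python3 -c "
from h import *
fx();turn(.215+np.pi/2);shift([.5045,.206,.14])"
```

```text
time: 17.0
position: [0.4885, -0.0921, 0.1522]
tool_rot: [-0.7, -0.066, 0.709, -0.052]
ft_force: [-0.4, -0.3, 0.3]
grip_width: 0.0194
t 17.0 p [ 0.4885 -0.0921  0.1522] x [-0.014  0.019 -1.   ] y [ 0.166 -0.986 -0.021] F [-0.4 -0.3  0.3] w 0.0194 q [-0.42  0.49  1.82  0.02  0.86  0.98]
fix mm x -86.5 y -1.2 Fpush 0.44
t 17.0 p [ 0.4885 -0.0921  0.1522] x [-0.014  0.019 -1.   ] y [ 0.166 -0.986 -0.021] F [-0.4 -0.3  0.3] w 0.0194 q [-0.42  0.49  1.82  0.02  0.86  0.98]
turn rad -0.048
t 17.0 p [ 0.4885 -0.0921  0.1522] x [-0.014  0.019 -1.   ] y [ 0.166 -0.986 -0.021] F [-0.4 -0.3  0.3] w 0.0194 q [-0.42  0.49  1.82  0.02  0.86  0.98]
shift cm [  1.77 -29.1   -6.53]
```

```bash
python3 -m inch '[[[0,-3,-0.8,-0.02,0.55],[0,-3.8,-0.8,-0.02,0.55],[0,-3.8,-0.8,-0.01,0.55],[0,-3.8,-0.8,0,0.55],[0,-3.8,-0.8,0,0.55],[0,-3.8,-0.8,0,0.55],[0,-3.8,-0.8,0,0.55],[0,-2,-0.5,0,0.55]]]';  python3 -m inch '[[[0,0,0,0,0.55],[0,0,0,0,0.55],[0,0,0,0,0.55]]]'; python3 -c "
from h import *
turn(.215+np.pi/2);shift([.5045,.206,.08])"
```

```text
time: 17.67
position: [0.5017, 0.2003, 0.1514]
tool_rot: [0.705, 0.079, -0.702, 0.064]
ft_force: [0.5, 0.4, -0.2]
grip_width: 0.0478
time: 17.92
position: [0.5013, 0.2066, 0.1484]
tool_rot: [0.705, 0.083, -0.701, 0.066]
ft_force: [-0.3, -0.2, -0.3]
grip_width: 0.0478
t 17.92 p [0.5013 0.2066 0.1484] x [ 0.002  0.023 -1.   ] y [ 0.209 -0.978 -0.022] F [-0.3 -0.2 -0.3] w 0.0478 q [0.17 0.53 1.73 0.03 0.87 1.51]
turn rad -0.004
t 17.92 p [0.5013 0.2066 0.1484] x [ 0.002  0.023 -1.   ] y [ 0.209 -0.978 -0.022] F [-0.3 -0.2 -0.3] w 0.0478 q [0.17 0.53 1.73 0.03 0.87 1.51]
shift cm [ 6.83  0.28 -0.25]
```

```bash
python3 -m inch '[[[1.5,0.1,-0.1,0,0.55],[2,0,0,0,0.55],[1.5,0,0,0,0.55],[1,0,0,0,0.55],[0,0,0,0,0.55],[0,0,0,0,0.55]]]';python3 -c "
from h import *
turn(.215+np.pi/2);shift([.5045,.206,.047])"
```

```text
time: 18.42
position: [0.5049, 0.1993, 0.0846]
tool_rot: [0.706, 0.078, -0.701, 0.062]
ft_force: [-0.5, 0.7, 0.4]
grip_width: 0.0478
t 18.42 p [0.5049 0.1993 0.0846] x [ 0.004  0.023 -1.   ] y [ 0.198 -0.98  -0.022] F [-0.5  0.7  0.4] w 0.0478 q [0.16 0.64 1.77 0.03 0.73 1.5 ]
turn rad -0.016
t 18.42 p [0.5049 0.1993 0.0846] x [ 0.004  0.023 -1.   ] y [ 0.198 -0.98  -0.022] F [-0.5  0.7  0.4] w 0.0478 q [0.16 0.64 1.77 0.03 0.73 1.5 ]
shift cm [ 3.77 -0.58 -0.06]
```

```bash
python3 -m inch '[[[0.3,-0.4,0,-0.016,0.55],[0.6,-0.2,0,0,0.55],[0.8,0,0,0,0.55],[0.6,0,0,0,0.55],[0,0,0,0,0.55],[0,0,0,0,0.55]]]';python3 -c "
from h import *
turn(.215+np.pi/2);shift([.5045,.206,.047])"
```

```text
time: 18.92
position: [0.5058, 0.2043, 0.0614]
tool_rot: [0.707, 0.083, -0.699, 0.067]
ft_force: [-0.0, -0.4, 0.9]
grip_width: 0.0478
t 18.92 p [0.5058 0.2043 0.0614] x [ 0.008  0.024 -1.   ] y [ 0.212 -0.977 -0.022] F [-0.  -0.4  0.9] w 0.0478 q [0.17 0.68 1.78 0.04 0.67 1.5 ]
turn rad -0.002
t 18.92 p [0.5058 0.2043 0.0614] x [ 0.008  0.024 -1.   ] y [ 0.212 -0.977 -0.022] F [-0.  -0.4  0.9] w 0.0478 q [0.17 0.68 1.78 0.04 0.67 1.5 ]
shift cm [ 1.45 -0.16  0.11]
```

```bash
python3 -m inch '[[[0.5,-0.1,0.1,0,0.55],[0.5,-0.1,0,0,0.55],[0.3,0,0,0,0.55],[0,0,0,0,0.55],[0,0,0,0,0.55]]]'; python3 -c "
from h import *
turn(.215+np.pi/2);shift([.5045,.206,.047])"
```

```text
time: 19.33
position: [0.5044, 0.2071, 0.0473]
tool_rot: [0.707, 0.084, -0.699, 0.068]
ft_force: [0.3, -0.4, 0.8]
grip_width: 0.0479
t 19.33 p [0.5044 0.2071 0.0473] x [ 0.008  0.024 -1.   ] y [ 0.213 -0.977 -0.022] F [ 0.3 -0.4  0.8] w 0.0479 q [0.17 0.71 1.78 0.04 0.64 1.5 ]
turn rad -0.001
t 19.33 p [0.5044 0.2071 0.0473] x [ 0.008  0.024 -1.   ] y [ 0.213 -0.977 -0.022] F [ 0.3 -0.4  0.8] w 0.0479 q [0.17 0.71 1.78 0.04 0.64 1.5 ]
shift cm [0.03 0.11 0.02]
```

```bash
python3 -m inch '[[[0,0,0,0,0.1],[0,0,0,0,0.1],[0,0,0,0,0.1],[0,0,0,0,0.1],[0,0,0,0,0.1]]]' 25; python3 -m inch '[[[-1.5,0,0,0,0.1],[-3,0,0,0,0.1],[-3,0,0,0,0.1],[-3,0,0,0,0.1],[-1.5,0,0,0,0.1],[0,0,0,0,0.1],[0,0,0,0,0.1]]]'; python3 -c "
from h import *
turn(.166+np.pi/2);shift([.585,-.0747,.15])"
```

```text
time: 19.75
position: [0.5048, 0.2072, 0.0477]
tool_rot: [0.707, 0.084, -0.699, 0.068]
ft_force: [-0.3, -1.5, 0.3]
grip_width: 0.0239
time: 20.33
position: [0.5022, 0.2036, 0.1711]
tool_rot: [0.705, 0.083, -0.701, 0.068]
ft_force: [0.4, -0.1, -0.9]
grip_width: 0.0235
t 20.33 p [0.5022 0.2036 0.1711] x [ 0.004  0.023 -1.   ] y [ 0.212 -0.977 -0.021] F [ 0.4 -0.1 -0.9] w 0.0235 q [0.17 0.5  1.71 0.03 0.92 1.51]
turn rad 0.048
t 20.33 p [0.5022 0.2036 0.1711] x [ 0.004  0.023 -1.   ] y [ 0.212 -0.977 -0.021] F [ 0.4 -0.1 -0.9] w 0.0235 q [0.17 0.5  1.71 0.03 0.92 1.51]
shift cm [ 1.51 28.99 -2.16]
```

```bash
python3 -m inch '[[[0,2.5,-0.3,0.03,0.1],[0,3.6,-0.3,0.02,0.1],[0,3.8,-0.5,0,0.1],[0,3.8,-0.5,0,0.1],[0,3.8,-0.5,0,0.1],[0,3.8,-0.5,0,0.1],[0,3.6,-0.5,0,0.1],[0,2,-0.3,0,0.1]]]';python3 -m inch '[[[0,0,0,0,0.1],[0,0,0,0,0.1],[0,0,0,0,0.1],[0,0,0,0,0.1]]]'; python3 -c "
from h import *
fx();turn(.166+np.pi/2);shift([.585,-.0747,.105])"
```

```text
time: 21.0
position: [0.5768, -0.0598, 0.1523]
tool_rot: [-0.7, -0.071, 0.709, -0.051]
ft_force: [0.1, 0.8, -0.5]
grip_width: 0.0235
time: 21.33
position: [0.5747, -0.0635, 0.1457]
tool_rot: [-0.697, -0.07, 0.712, -0.047]
ft_force: [-0.8, 0.1, -1.5]
grip_width: 0.0234
t 21.33 p [ 0.5747 -0.0635  0.1457] x [-0.023  0.03  -0.999] y [ 0.164 -0.986 -0.034] F [-0.8  0.1 -1.5] w 0.0234 q [-0.31  0.59  1.61  0.03  0.97  1.08]
fix mm x 3.3 y 12.8 Fpush 0.81
t 21.33 p [ 0.5747 -0.0635  0.1457] x [-0.023  0.03  -0.999] y [ 0.164 -0.986 -0.034] F [-0.8  0.1 -1.5] w 0.0234 q [-0.31  0.59  1.61  0.03  0.97  1.08]
turn rad -0.0
t 21.33 p [ 0.5747 -0.0635  0.1457] x [-0.023  0.03  -0.999] y [ 0.164 -0.986 -0.034] F [-0.8  0.1 -1.5] w 0.0234 q [-0.31  0.59  1.61  0.03  0.97  1.08]
shift cm [ 4.01  1.41 -0.9 ]
```

```bash
python3 -m inch '[[[0.8,0.7,-0.5,0,0.1],[0.8,0.5,-0.4,0,0.1],[0.8,0.2,-0.1,0,0.1],[0.8,0,0,0,0.1],[0.4,0,0,0,0.1],[0,0,0,0,0.1],[0,0,0,0,0.1]]]'; python3 -c "
from h import *
fx();turn(.166+np.pi/2);shift(at(12,1.0,83))"
```

```text
time: 21.92
position: [0.5848, -0.0691, 0.1035]
tool_rot: [-0.695, -0.073, 0.713, -0.049]
ft_force: [0.6, -0.2, -0.7]
grip_width: 0.0237
t 21.92 p [ 0.5848 -0.0691  0.1035] x [-0.028  0.032 -0.999] y [ 0.172 -0.984 -0.037] F [ 0.6 -0.2 -0.7] w 0.0237 q [-0.32  0.66  1.61  0.03  0.91  1.06]
fix mm x 12.3 y 5.6 Fpush -0.52
t 21.92 p [ 0.5848 -0.0691  0.1035] x [-0.028  0.032 -0.999] y [ 0.172 -0.984 -0.037] F [ 0.6 -0.2 -0.7] w 0.0237 q [-0.32  0.66  1.61  0.03  0.91  1.06]
turn rad 0.008
t 21.92 p [ 0.5848 -0.0691  0.1035] x [-0.028  0.032 -0.999] y [ 0.172 -0.984 -0.037] F [ 0.6 -0.2 -0.7] w 0.0237 q [-0.32  0.66  1.61  0.03  0.91  1.06]
shift cm [ 2.03  0.53 -0.01]
```

```bash
python3 -m inch '[[[0.4,0.4,0,0.008,0.1],[0.8,0.3,0,0,0.1],[0.5,0,0,0,0.1],[0.2,0,0,0,0.1],[0,0,0,0,0.1],[0,0,0,0,0.1]]]'; python3 -c "
from h import *
fx();turn(.166+np.pi/2);shift(at(12,0,58))"
```

```text
time: 22.42
position: [0.5857, -0.0763, 0.0827]
tool_rot: [-0.696, -0.07, 0.713, -0.046]
ft_force: [-0.6, -0.6, -1.4]
grip_width: 0.024
t 22.42 p [ 0.5857 -0.0763  0.0827] x [-0.027  0.032 -0.999] y [ 0.163 -0.986 -0.036] F [-0.6 -0.6 -1.4] w 0.024 q [-0.33  0.7   1.61  0.03  0.87  1.06]
fix mm x 11.9 y -1.7 Fpush 0.71
t 22.42 p [ 0.5857 -0.0763  0.0827] x [-0.027  0.032 -0.999] y [ 0.163 -0.986 -0.036] F [-0.6 -0.6 -1.4] w 0.024 q [-0.33  0.7   1.61  0.03  0.87  1.06]
turn rad -0.002
t 22.42 p [ 0.5857 -0.0763  0.0827] x [-0.027  0.032 -0.999] y [ 0.163 -0.986 -0.036] F [-0.6 -0.6 -1.4] w 0.024 q [-0.33  0.7   1.61  0.03  0.87  1.06]
shift cm [ 2.48 -0.08 -0.06]
```

```bash
python3 -m inch '[[[0.5,-0.1,0,0,0.1],[0.6,0,0,0,0.1],[0.5,0,-0.1,0,0.1],[0.2,0,0,0,0.1],[0,0,0,0,0.1],[0,0,0,0,0.1]]]'; python3 -c "
from h import *
fx();turn(.166+np.pi/2);shift(at(12,0,58))"
```

```text
time: 22.92
position: [0.5863, -0.0743, 0.0631]
tool_rot: [-0.696, -0.07, 0.713, -0.046]
ft_force: [-0.2, 0.3, -0.6]
grip_width: 0.0235
t 22.92 p [ 0.5863 -0.0743  0.0631] x [-0.027  0.032 -0.999] y [ 0.163 -0.986 -0.036] F [-0.2  0.3 -0.6] w 0.0235 q [-0.33  0.73  1.62  0.03  0.83  1.06]
fix mm x 12.9 y 0.2 Fpush 0.19
t 22.92 p [ 0.5863 -0.0743  0.0631] x [-0.027  0.032 -0.999] y [ 0.163 -0.986 -0.036] F [-0.2  0.3 -0.6] w 0.0235 q [-0.33  0.73  1.62  0.03  0.83  1.06]
turn rad -0.001
t 22.92 p [ 0.5863 -0.0743  0.0631] x [-0.027  0.032 -0.999] y [ 0.163 -0.986 -0.036] F [-0.2  0.3 -0.6] w 0.0235 q [-0.33  0.73  1.62  0.03  0.83  1.06]
shift cm [0.51 0.04 0.08]
```

```bash
python3 -m inch '[[[0.3,0,0,0,0.1],[0.2,0,0,0,0.1],[0.15,0,0,0,0.1],[0.1,0,0,0,0.1],[0,0,0,0,0.1]]]'; python3 -c "
from h import *
fx()"; python3 -m inch '[[[0,0,0,0,0.5],[0,0,0,0,0.5],[0,0,0,0,0.5],[-1,0,0,0,0.5],[-2,0,0,0,0.5],[-3,0,0,0,0.5],[-2,0,0,0,0.5],[0,0,0,0,0]]]'; python3 -c "
from h import *
fx();turn(.166+np.pi/2);shift(at(-93,0,130))
cv2.imwrite('pics/s3.png',cv2.resize(camera('scene')[150:240,250:390,::-1],None,fx=4.5,fy=4.5,interpolation=3))
"
```

```text
time: 23.33
position: [0.5869, -0.074, 0.0589]
tool_rot: [-0.697, -0.07, 0.712, -0.046]
ft_force: [-0.8, -0.0, -0.9]
grip_width: 0.0235
t 23.33 p [ 0.5869 -0.074   0.0589] x [-0.025  0.031 -0.999] y [ 0.164 -0.986 -0.035] F [-0.8 -0.  -0.9] w 0.0235 q [-0.33  0.73  1.62  0.03  0.82  1.06]
fix mm x 13.5 y 0.3 Fpush 0.81
time: 24.0
position: [0.5884, -0.0764, 0.1417]
tool_rot: [-0.696, -0.07, 0.713, -0.046]
ft_force: [-0.3, -0.9, -0.9]
grip_width: 0.041
t 24.0 p [ 0.5884 -0.0764  0.1417] x [-0.028  0.033 -0.999] y [ 0.163 -0.986 -0.037] F [-0.3 -0.9 -0.9] w 0.041 q [-0.33  0.61  1.57  0.03  0.99  1.06]
fix mm x 14.6 y -2.3 Fpush 0.45
t 24.0 p [ 0.5884 -0.0764  0.1417] x [-0.028  0.033 -0.999] y [ 0.163 -0.986 -0.037] F [-0.3 -0.9 -0.9] w 0.041 q [-0.33  0.61  1.57  0.03  0.99  1.06]
turn rad -0.001
t 24.0 p [ 0.5884 -0.0764  0.1417] x [-0.028  0.033 -0.999] y [ 0.163 -0.986 -0.037] F [-0.3 -0.9 -0.9] w 0.041 q [-0.33  0.61  1.57  0.03  0.99  1.06]
shift cm [ 1.41 -0.16 10.73]
```

View pics/s3.png

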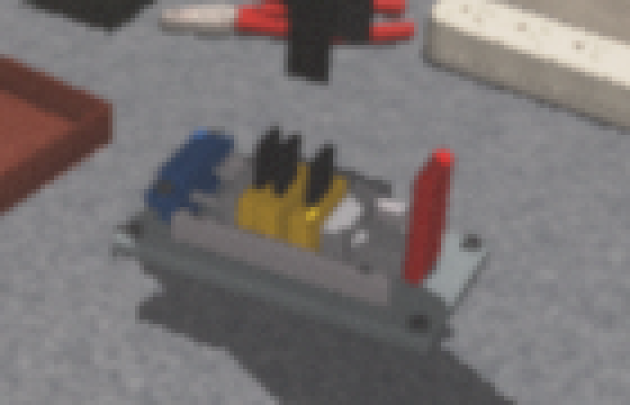

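Three plates stand upright: two by the anvil at (270,200) and the new one at (318,205). Back to the paddle.

```bash
python3 -m inch '[[[0,0,2.5,0,0],[0,-0.1,3.5,0,0],[0,-0.1,3,0,0],[0,0,1.6,0,0],[0,0,0,0,0],[2,0,0,0,0],[2.5,0,0,0,0],[0,0,0,0,0]]]'; python3 -c "
from h import *
fx();turn(FY+np.pi/2);shift(at(-80,0,75))"
```

```text
time: 24.72
position: [0.4781, -0.0896, 0.0939]
tool_rot: [-0.696, -0.071, 0.713, -0.045]
ft_force: [-1.0, -0.4, -0.8]
grip_width: 0.0008
t 24.72 p [ 0.4781 -0.0896  0.0939] x [-0.028  0.034 -0.999] y [ 0.163 -0.986 -0.038] F [-1.  -0.4 -0.8] w 0.0008 q [-0.43  0.59  1.87  0.03  0.72  0.96]
fix mm x -96.3 y 3.0 Fpush 1.01
t 24.72 p [ 0.4781 -0.0896  0.0939] x [-0.028  0.034 -0.999] y [ 0.163 -0.986 -0.038] F [-1.  -0.4 -0.8] w 0.0008 q [-0.43  0.59  1.87  0.03  0.72  0.96]
turn rad -0.001
t 24.72 p [ 0.4781 -0.0896  0.0939] x [-0.028  0.034 -0.999] y [ 0.163 -0.986 -0.038] F [-1.  -0.4 -0.8] w 0.0008 q [-0.43  0.59  1.87  0.03  0.72  0.96]
shift cm [ 1.84  0.37 -1.67]
```

```bash
python3 -m inch '[[[0.9,0.2,-0.3,0,0],[0.7,0.1,-0.7,0,0],[0.1,0,-0.7,0,0],[0,0,-0.6,0,0],[0,0,-0.5,0,0],[0,0,0,0,0]]]'; python3 -c "
from h import *
fx();fa(3)"; python3 -m inch '[[[0.03,0,-0.5,0,0],[0.03,0,-0.4,0,0],[0,0,-0.3,0,0],[0,0,0,0,0]]]'; python3 -c "
from h import *
fx();fa(5)"
```

```text
time: 25.22
position: [0.5111, -0.0868, 0.0751]
tool_rot: [-0.695, -0.071, 0.714, -0.045]
ft_force: [-0.8, -1.2, -1.5]
grip_width: 0.0005
t 25.22 p [ 0.5111 -0.0868  0.0751] x [-0.029  0.034 -0.999] y [ 0.164 -0.986 -0.039] F [-0.8 -1.2 -1.5] w 0.0005 q [-0.4   0.65  1.8   0.03  0.73  0.99]
fix mm x -63.3 y 0.3 Fpush 0.96
AVG push 1.24 +- 0.12 x -63.8 end -64.38
time: 25.7
position: [0.5202, -0.0845, 0.075]
tool_rot: [-0.694, -0.071, 0.715, -0.045]
ft_force: [-2.0, -1.7, -1.2]
grip_width: 0.0005
t 25.7 p [ 0.5202 -0.0845  0.075 ] x [-0.033  0.035 -0.999] y [ 0.163 -0.986 -0.04 ] F [-2.  -1.7 -1.2] w 0.0005 q [-0.38  0.65  1.78  0.03  0.75  1.  ]
fix mm x -54.0 y 1.0 Fpush 2.29
AVG push 1.49 +- 0.26 x -54.32 end -54.51
```

```bash
python3 -m inch '[[[0,0,-0.3,0,0],[0,0,-0.3,0,0],[0,0,-0.2,0,0],[0,0,0,0,0]]]'; python3 -c "
from h import *
fa(5)";  python3 -m inch '[[[0,0,-0.25,0,0],[0,0,-0.2,0,0],[0,0,-0.1,0,0],[0,0,0,0,0]]]'; python3 -c "
from h import *
fx();fa(5)"
```

```text
time: 26.28
position: [0.5242, -0.0836, 0.075]
tool_rot: [-0.691, -0.072, 0.718, -0.045]
ft_force: [-3.2, -2.0, 1.1]
grip_width: 0.0006
AVG push 4.12 +- 0.26 x -49.93 end -49.94
time: 26.87
position: [0.525, -0.0834, 0.075]
tool_rot: [-0.687, -0.073, 0.722, -0.046]
ft_force: [-4.6, -1.8, 1.2]
grip_width: 0.0007
t 26.87 p [ 0.525  -0.0834  0.075 ] x [-0.052  0.034 -0.998] y [ 0.166 -0.985 -0.043] F [-4.6 -1.8  1.2] w 0.0007 q [-0.38  0.66  1.75  0.02  0.79  1.01]
fix mm x -49.0 y 1.3 Fpush 4.84
AVG push 5.13 +- 0.13 x -49.11 end -49.14
```

```bash
python3 -m inch '[[[0,0,-1.0,0,0],[0,0,-0.8,0,0]]]'; python3 -c "
from h import *
fx();fa(5)";  python3 -m inch '[[[0,0,-1.0,0,0],[0,0,-0.8,0,0]]]'; python3 -c "
from h import *
fx();fa(5)"
```

```text
time: 27.28
position: [0.5323, -0.0809, 0.0742]
tool_rot: [-0.678, -0.076, 0.73, -0.047]
ft_force: [-21.5, -12.9, 14.2]
grip_width: 0.0005
t 27.28 p [ 0.5323 -0.0809  0.0742] x [-0.076  0.034 -0.997] y [ 0.171 -0.984 -0.047] F [-21.5 -12.9  14.2] w 0.0005 q [-0.36  0.68  1.72  0.01  0.83  1.03]
fix mm x -41.5 y 2.6 Fpush 23.29
AVG push 17.85 +- 1.24 x -41.57 end -41.6
time: 27.7
position: [0.5316, -0.0799, 0.0735]
tool_rot: [-0.663, -0.079, 0.743, -0.048]
ft_force: [-17.7, -11.0, 15.8]
grip_width: 0.0004
t 27.7 p [ 0.5316 -0.0799  0.0735] x [-0.115  0.033 -0.993] y [ 0.176 -0.983 -0.053] F [-17.7 -11.   15.8] w 0.0004 q [-0.35  0.69  1.69 -0.01  0.88  1.05]
fix mm x -41.9 y 3.7 Fpush 19.23
AVG push 21.14 +- 0.45 x -41.91 end -41.9
```

```bash
python3 -c "
from h import *
im=camera('scene');cv2.imwrite('pics/s4.png',cv2.resize(im[150:340,200:400,::-1],None,fx=3,fy=3,interpolation=3))
fa(10);fx()"
```

```text
AVG push 21.29 +- 0.13 x -41.9 end -41.9
t 28.5 p [ 0.5317 -0.0798  0.0735] x [-0.115  0.033 -0.993] y [ 0.175 -0.983 -0.053] F [-19.4 -10.5  14.3] w 0.0005 q [-0.35  0.69  1.69 -0.01  0.88  1.05]
fix mm x -41.9 y 3.7 Fpush 20.83
```

View pics/s4.png

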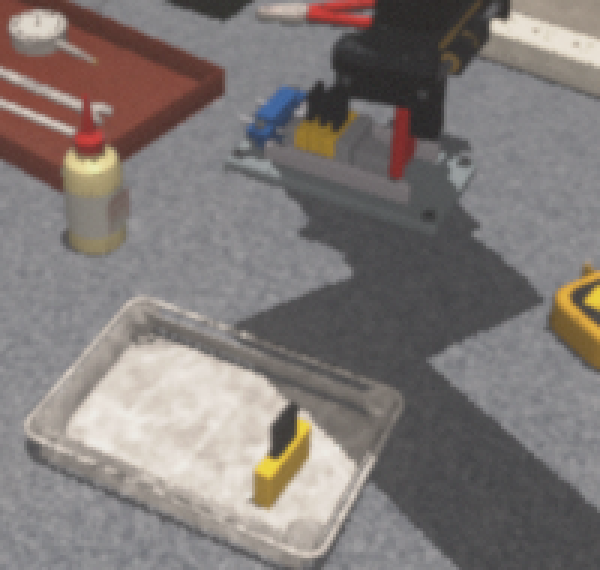

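The jaw, three upright plates (325,130) and the anvil are pressed together. The paddle (402,145) is held forward, one spare plate (283,460) is left in the tray, and the oil bottle is untouched. The push is steady, so I'm handing in.

```bash
python3 -c "
from rig import robot
print(robot.hand_in())"
```

```text
the job is handed in; nothing more can be done
None
```

The fixture needed two more plates. I stood shim_a and then shim_b in the channel and handed in at about 28.5 s, holding the paddle pushed home at about 21 N.

- **After shim_a:** the push was only 2.2 N about 1.5 mm short of the stop, which is the return spring alone. A firmer push then met the hard stop, with the tool at fixture x = -41.3 mm, so I added another plate.
- **After shim_b:** the push rose by about 1 N/mm from roughly 11 mm before home, reaching 4.1 N and then 5.1 N. I didn't read the force close to home; carrying the slope on gives about 13 N there, well over the "tight" limit. The paddle then stopped at about the same place, with the force rising to about 21 N and steady for 0.8 s with no movement.
- **Last picture:** all three plates are upright and pressed between jaw and anvil. shim_c is still in the tray and the oil bottle has not moved.

**Disagreements in the checks:**
- **Home position:** the final tool reading was -41.9 mm against -41.3 mm at the first stop. I put that down to the tool having tilted about 6.6° while pushing.
- **Sideways slip:** the fingers also slid about 3 mm sideways on the paddle.
- **Camera offset:** the wrist and top cameras differed by about 2 mm in y, so I used a value between them; the plates went in without side force.

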